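# Seat a bearing sleeve in its sloping rest

## Robot

A 6-joint arm with a two-finger parallel gripper is mounted at the origin on a cart in front of the work surface, level with it; the furniture and walls round the work are solid. World frame = base frame: x ahead of the robot, y to its left, z up, the work surface at z = 0. Lengths are in m, angles in rad, forces in N, time in s.
With the tool pointing down it reaches from about 0.3 to 0.875 m from the base axis. Payload 6.4 kg.
Tool frame: the origin (TCP) lies at the very end of the fingers, on their centre line; the grasp point (between the pads) lies 19 mm behind it; z points along the fingers, y is the line along which they close (so a half turn about z gives the same grasp; the last joint's range is limited). The gripper opens to 85 mm and grips with 20 to 120 N. Pads are 22 mm wide; open, the fingers measure 114 mm over their backs; the gripper's body (76 mm by 85 mm) begins 54 mm behind the grasp point. The pads swing forward as they close: fully open they stand 13 mm farther back than shut.
Start: joints at [-1.523, 0.181, 1.607, -0, 1.354, -0.206], TCP at [0.144, -0.557, 0.231] pointing down, gripper open.
Joint ranges: [-2.99, 2.99], [-0.89, 2.07], [0.3, 2.58], [-1.14, 4.28], [0, 2.63], [-3.12, 3.12]. Speed limits (rad/s): [2.57, 2.57, 3.01, 3.14, 3.14, 3.14].

## Interface

Orientations are given as a unit quaternion [w, x, y, z].
In Python, from bench import ctrl gives the robot as it stands.
- The arm moves only by the tool jog_arm, never from a script. Its argument "series" is a list that holds one entry, the list of rows, each a list of 7 numbers: the shift along the tool's x, y, z in mm, then the turn, a rotation vector about the tool's x, y, z in rad, then the finger opening in mm, from 0 to 85.4. In form: [[[tx, ty, tz, rx, ry, rz, gripper], ...]]. A call has exactly 10 rows; each row shifts and turns the commanded pose from where the row before left it, along the tool's axes as they then stand; what a row does not reach is not made up. A row lasts 1/10 s, in which the tool goes at most 50 mm and 8.59 degrees, less where a joint would pass 70% of its speed; a pose out of reach is approached as far as the arm can. A call with a gripper value outside its range is refused whole. The fingers move at their own pace and stop on an object; the grip force is fixed at half the most. Time passes only in rows, so rows that do not move let the fingers close, or fill a call up. It gives the time, the measured TCP pose, the force, the opening and the grip force at its end, in the units of the state.
- ctrl.get_obs(): the state, without advancing time (a new reading comes with each control period).
- ctrl.camera(name): name is "side" or "top"; returns a dict with "frame" (400x640x3 uint8, blue, green, red), "z_map" (400x640 float32, m along the optical axis (not along the pixel's ray), 0 where there is no reading), "fx", "fy", "cx", "cy" (pixels), "k1" (the pictures are not rectified: a ray, as slopes to the right and down, at radius r is drawn at 1 + k1 r^2 times it, then the intrinsics apply), "xyz" and "rotation" of the camera in the world. Camera axes: x right, y down, z forward; pixel columns grow to the right and rows downward; lengths in m; the calibration is good to about 2 mm. A picture is of the moment at which its call begins.
- ctrl.hand_in(): hands the job in; it is judged then, once.
The state is a dict: "time_s": time; "q": joint angles; "dq": joint speeds; "joint_efforts": joint torques, N m; "eef_pos": TCP position; "eef_rot": TCP orientation; "wrist_force": force on the tool from outside, world axes, zero at the start; "torque": the same for the moment, N m; "opening": opening from 0.0 (shut) to 1.0 (fully open); "grasp_force": force on a finger pad.
Only numpy, scipy, OpenCV 4.12 (cv2) and the standard library are available. Lean on these libraries where they do the work, as an engineer would, in place of code of your own. Each camera call takes 0.05 s, during which the arm holds its last target. There are 200 camera calls.

## Task

With closed fingertips, push the bearing sleeve that lies on the sloping rest steadily up the rails, over the low retaining strips, until it drops in against the end stop, never letting it roll back down past its starting place and never flicking it or picking it up. Then push the keeper bar round across the rails behind the sleeve until it is fully shut, and leave the sleeve there. Do not disturb the spare sleeve or the other things lying about.

Things in the scene. Friction and masses are not known exactly. Their poses are not given: they have to be found in the camera images.
- track: Sloping track of the roller rest, fixed: x uphill along the rails (6 degrees above level), y across to the left looking uphill, z square to the rails. Origin: midway between the two rails, on their top (24 mm above bench), under the parked sleeve's axis. Rails 16 mm wide, y = +-24 mm, open slot between. Cheeks from y = +-38 to +-46 mm, 10 mm above the rails, guide the sleeve.
- park_strips (a point): Low round strips 2 mm high across both rails (not the slot), at x = -11 mm of the track; the sleeve starts resting on their uphill side. This point: mid-track, on their crest. Farther down, at the foot, a low bar (x = -78 to -68 mm of the track) rises 8 mm above the rails.
- retaining_strips (a point): Low round strips 2 mm high across both rails (not the slot), at x = 160 mm of the track, which the sleeve must roll over; once beyond, it cannot roll back and has 2 mm play. This point: mid-track, on their crest.
- seat (a point): Where the sleeve's centre is when fully home against the end stop: x = 172, y = 0, z = 25 mm of the track. The stop is a wall across the upper end, 42 mm high, its face 25 mm uphill of this point.
- sleeve: The sleeve to move: plain steel, 50 mm outside diameter, 70 mm long, bored, 0.3 to 0.6 kg, slippery (friction about 0.25). Lies across the rails; let go between the two sets of strips it rolls back down. Origin on its axis at mid-length; y is its own axis, x and z turn as it rolls. Rolling it over the retaining strips takes 3 to 7 N.
- keeper (a joint): Swing of the keeper bar, rad. 0: open, bar pointing downhill along the outside of the left (+y) cheek; starts from -0.5 (tip swung outward, away from the rails) to 0. Positive swings the tip in over the rails (counter-clockwise from above); 1.571: shut against its stop, square across the rails 3 mm behind the seated sleeve. Stays where left; about 1 N at the knob swings it.
- keeper_pivot (a point): Pivot of the keeper bar, at the bar's mid-height: x = 137, y = 53, z = 23.5 mm of the track. The pivot axis is the track's z.
- keeper_knob (a point): Point in the keeper bar under its black knob, 86 mm from the pivot, at the bar's mid-height. The steel bar is 10 mm wide, 13 mm tall (17 to 30 mm above the rails) and ends 95 mm from the pivot; the knob, 14 mm in diameter, reaches 26 mm above this point.
- spare_sleeve: A second sleeve of the same size standing on end on the bench beyond the foot of the rest: not to be touched. Origin at the centre of its underside.
- tape: Black tape roll, 62 mm across, 19 mm high, on the bench beyond the foot of the rest; leave alone.
- elbow: Small brass elbow fitting, 36 x 32 x 18 mm, beyond the upper end of the rest; leave alone.
- bolt: Hexagon bolt, 52 mm long, beyond the upper end of the rest; leave alone.
- punch_marker: Blue and white marker pen, 135 mm long, lying beyond the upper end of the rest; leave alone.

How it is judged:
By the outcome, as a careful person would: the job done as asked, in the order asked, and still so for the second after the job is handed in, with the robot touching nothing.
It also fails if it takes over 56 s, if anything falls off the work surface, if the arm or the gripper's body presses on something with over 40 N, if the wrist force passes 120 N, or if a joint passes its speed limit or range.

## Working session

There is one attempt and no reset: what is moved stays moved. The work goes in short steps, Python scripts to look and compute and a tool call to move; the robot and the scene stay as the last step left them, time stands still between calls to the robot, and variables do not carry over. Pictures are saved under pics/ and viewed, at most 10 in all, crops included, and the job is handed in when it is done.

Besides the shell and the picture viewer there is one more tool, called by a JSON object that holds its "api" and its "payload". jog_arm: Moves the arm, as the interface text tells. Its arguments: {"type":"object","properties":{"series":{"type":"array"}},"required":["series"]}

```bash
mkdir -p pics; ls; python3 - <<'E'
from bench import ctrl
import cv2,numpy as np
o=ctrl.get_obs();print({k:np.round(v,3).tolist() for k,v in o.items()})
for n in("side","top"):
    c=ctrl.camera(n);cv2.imwrite(f"pics/{n}0.png",c["frame"]);np.savez(f"{n}0.npz",**c)
    print(n,[(k,np.round(c[k],4).tolist()) for k in("fx","fy","cx","cy","k1","xyz","rotation")])
E
```

```text
pics
{'time_s': 0.0, 'q': [-1.523, 0.182, 1.608, -0.0, 1.354, -0.206], 'dq': [-0.0, 0.0, -0.002, -0.0, -0.001, 0.0], 'joint_efforts': [-0.0, -44.486, -35.134, -0.0, 0.009, 0.0], 'eef_pos': [0.144, -0.556, 0.23], 'eef_rot': [-0.001, 0.992, 0.127, 0.0], 'wrist_force': [0.254, 0.384, -0.628], 'torque': [0.018, 0.002, 0.05], 'grasp_force': 0.0, 'opening': 0.997}
side [('fx', 411.1138), ('fy', 411.1138), ('cx', 308.8672), ('cy', 201.2592), ('k1', -0.0503), ('xyz', [0.9007, 0.399, 0.9548]), ('rotation', [-0.1073, 0.4064, 0.873, -0.2473])]
top [('fx', 398.1486), ('fy', 398.1486), ('cx', 313.2303), ('cy', 198.8475), ('k1', -0.0822), ('xyz', [0.4215, 0.0312, 1.0434]), ('rotation', [-0.0292, 0.7162, -0.6965, 0.0325])]
```

View pics/top0.png

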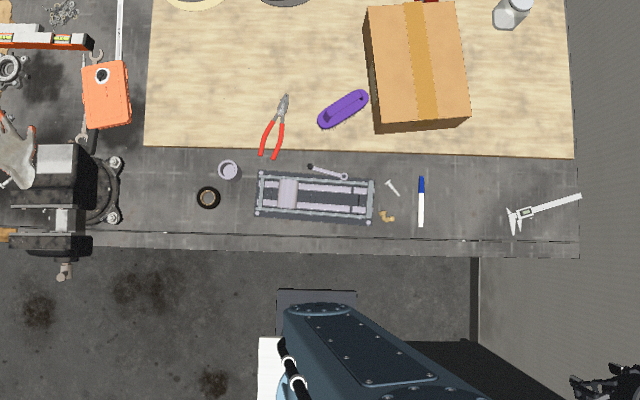

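View pics/side0.png

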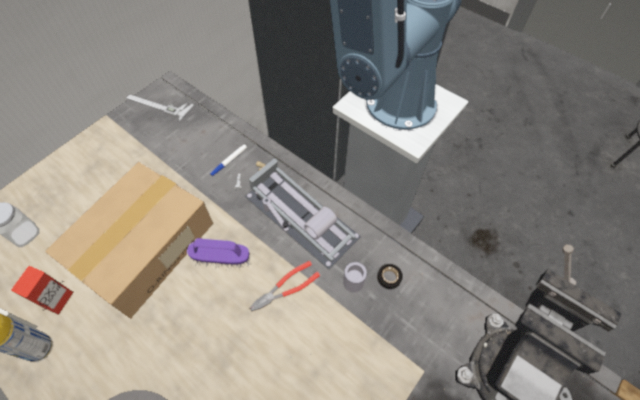

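The top view shows the rest at (255–375, 170–225), sleeve at (288,193), keeper at (310,166)–(345,178), spare (228,170), tape (208,197), elbow (388,217), and bolt (392,187). Uphill is to the right. I'll take enlarged crops for measuring.

```bash
cat > h.py <<'E'
import numpy as np,cv2
from scipy.spatial.transform import Rotation as R
def cam(f): return dict(np.load(f)) if isinstance(f,str) else f
def rot(c): 
    q=c["rotation"]; return R.from_quat([q[1],q[2],q[3],q[0]]).as_matrix()
def proj(c,P):
    p=(np.atleast_2d(P)-c["xyz"])@rot(c); s=p[:,:2]/p[:,2:]; s=s*(1+c["k1"]*(s**2).sum(1,keepdims=True))
    return np.c_[s[:,0]*c["fx"]+c["cx"],s[:,1]*c["fy"]+c["cy"]]
def ray(c,uv):
    d=(np.atleast_2d(uv)-[c["cx"],c["cy"]])/[c["fx"],c["fy"]]; s=d.copy()
    for _ in range(20): s=d/(1+c["k1"]*(s**2).sum(1,keepdims=True))
    return np.c_[s,np.ones(len(s))]
def unproj(c,uv,z=None):
    r=ray(c,uv); w=r@rot(c).T; uv=np.atleast_2d(uv)
    if z is None: t=c["z_map"][uv[:,1].astype(int),uv[:,0].astype(int)]
    else: t=(z-c["xyz"][2])/w[:,2]
    return c["xyz"]+w*t[:,None]
def track(x,y,yaw,z=.024,tilt=np.radians(6)):
    # columns: uphill, left, normal
    u=np.array([np.cos(yaw)*np.cos(tilt),np.sin(yaw)*np.cos(tilt),np.sin(tilt)]); l=np.array([-np.sin(yaw),np.cos(yaw),0])
    return np.c_[u,l,np.cross(u,l)],np.array([x,y,z])
E
python3 - <<'E'
from h import *
for n,(a,b,w,h) in dict(top=(245,155,140,84),side=(235,155,130,115)).items():
    c=cam(n+"0.npz");k=800//w if n=="top" else 5
    cv2.imwrite(f"pics/{n}c.png",cv2.resize(c["frame"][b:b+h,a:a+w],None,fx=k,fy=k,interpolation=cv2.INTER_CUBIC)); print(n,k,rot(c).round(2).tolist())
c=cam("top0.npz")
print(unproj(c,[[288,193],[262,200],[370,200],[310,165],[228,170],[208,197],[388,217],[240,215],[282,220],[345,193]]).round(3))
E
```

```text
top 5 [[0.03, -1.0, 0.09], [-1.0, -0.03, -0.0], [0.01, -0.09, -1.0]]
side 5 [[-0.65, 0.66, -0.39], [0.76, 0.55, -0.34], [-0.01, -0.52, -0.85]]
[[ 0.519  0.09   0.075]
 [ 0.504  0.159  0.026]
 [ 0.506 -0.109  0.091]
 [ 0.589  0.038  0.079]
 [ 0.577  0.248  0.038]
 [ 0.51   0.306 -0.003]
 [ 0.47  -0.168  0.012]
 [ 0.465  0.219 -0.001]
 [ 0.455  0.108 -0.003]
 [ 0.53  -0.055  0.007]]
```

View pics/topc.png

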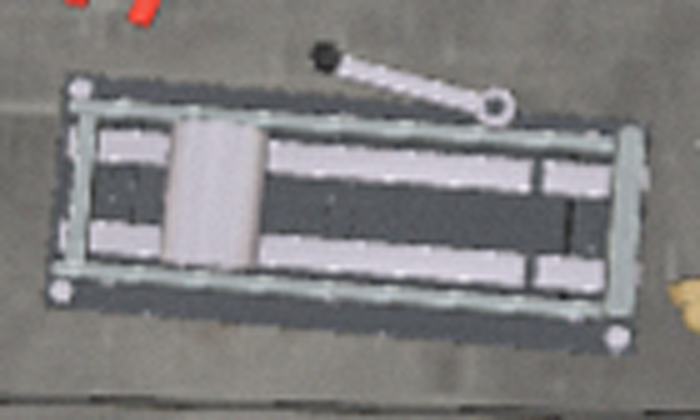

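View pics/sidec.png

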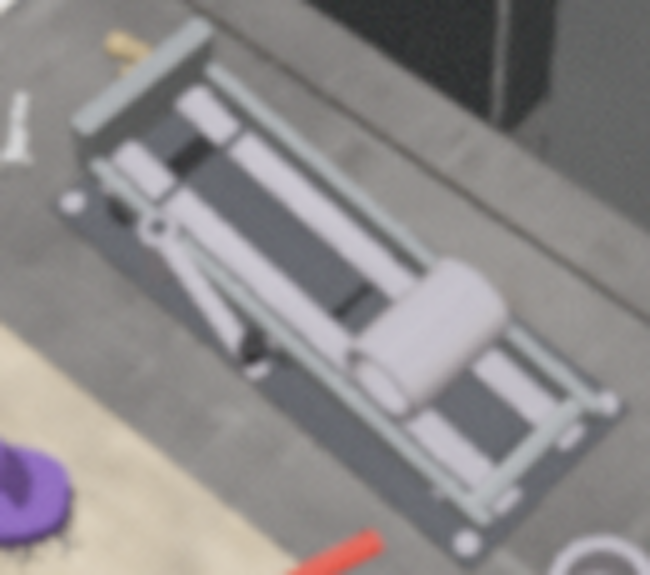

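Crop readings (5x). Top: pivot ring (495,105), retaining strips (538,177) and (531,271), sleeve ends (218,120) and (210,268), knob (325,56). Side: pivot (157,228), strips (172,190) and (235,140), sleeve near end (382,380), knob (253,345). Next I'll fit the track pose from both.

```bash
cat > fit.py <<'E'
from h import *
from scipy.optimize import least_squares
T=cam("top0.npz");S=cam("side0.npz")
tp=[((137,53,30),(495,105)),((160,24,1),(538,177)),((160,-24,1),(531,271)),((0,35,50),(219,120)),((0,-35,50),(209,266)),((-73,0,8),(80,185))]
sp=[((137,53,30),(157,228)),((160,24,1),(172,190)),((160,-24,1),(235,140)),((0,35,25),(384,383))]
px=lambda l,o:np.array([((u+.5)/5-.5+o[0],(v+.5)/5-.5+o[1]) for _,(u,v) in l])
tu,su=px(tp,(245,155)),px(sp,(235,155))
P=lambda l:np.array([p for p,_ in l])/1000
def res(v,full=False):
    M,o=track(*v)
    return np.r_[(proj(T,P(tp)@M.T+o)-tu),(proj(S,P(sp)@M.T+o)-su)].ravel()
s=least_squares(res,[.52,.09,-1.6,.024],loss="soft_l1"); 
if __name__=="__main__":
    print(s.x,np.degrees(s.x[2]));print(res(s.x).reshape(-1,2).round(2))
    for k in([0,1,2,3],):
        for c,l,u in((T,tp,tu),(S,sp,su)): pass
    for tag,f in(("top-only",slice(0,12)),("side-only",slice(12,20))):
        q=least_squares(lambda v:res(np.r_[v,.024])[f],s.x[:3]);print(tag,q.x,q.cost)
    # knob: fit angle from both views
    M,o=track(*s.x)
    for c,uv,off,n in((T,(325,56),(245,155),'t'),(S,(253,345),(235,155),'s')):
        u=(np.array(uv)+.5)/5-.5+off
        g=lambda a:(np.array([[137-86*np.cos(a),53-86*np.sin(-a)*1,23.5+(26 if n=='t' else 20)]])/1000)@M.T+o
        b=[(np.linalg.norm(proj(c,g(a))-u),a) for a in np.linspace(-.8,.3,300)];print(n,min(b))
    # depth of plane check: rails, cheeks
    d=lambda c,p:(proj(c,(np.array([p])/1000)@M.T+o))
    for p in((60,24,0),(120,24,0),(60,-24,0),(120,-24,0),(0,0,50)):
        for c in(T,S):
            u=d(c,p);w=unproj(c,np.round(u));print(p,((w-o)@M*1000).round(1))
E
python3 fit.py
```

```text
[ 0.51877011  0.08999296 -1.62511324  0.02148897] -93.1121296454822
[[-0.04  1.01]
 [-0.18  0.21]
 [-0.17  0.22]
 [-1.2   0.3 ]
 [-1.7  -0.62]
 [ 0.24  1.18]
 [-0.31 -0.  ]
 [-1.06  0.26]
 [-0.74 -0.79]
 [-1.91  0.38]]
top-only [ 0.51942831  0.08871465 -1.62405954] 2.5701916769077027
side-only [ 0.51667785  0.09298069 -1.61154957] 0.7658098163860971
t (np.float64(0.14697942562419092), np.float64(0.21170568561872916))
s (np.float64(0.1565265227487229), np.float64(0.1749163879598663))
(60, 24, 0) [[60.5 22.3  3.8]]
(60, 24, 0) [[60.4 23.5  1. ]]
(120, 24, 0) [[119.3  24.    3.2]]
(120, 24, 0) [[117.5  24.9   2.6]]
(60, -24, 0) [[ 59.1 -24.    2.8]]
(60, -24, 0) [[ 57.5 -22.    4.4]]
(120, -24, 0) [[120.5 -24.6   3.5]]
(120, -24, 0) [[120.9 -23.1   1.8]]
(0, 0, 50) [[ 0.6 -0.3 52.5]]
(0, 0, 50) [[-0.2  0.2 52.3]]
```

```bash
cat >> fit.py <<'E'
v=np.r_[least_squares(lambda v:res(np.r_[v,.024]),s.x[:3],loss="soft_l1").x,.024]
np.save("track.npy",v)
E
cat > go.py <<'E'
import sys
from h import *
from bench import ctrl
M,o=track(*np.load("track.npy")); RT=np.c_[-M[:,0],M[:,1],-M[:,2]]
def st():
    b=ctrl.get_obs();q=b["eef_rot"];Rt=R.from_quat([q[1],q[2],q[3],q[0]]).as_matrix()
    t=(np.array(b["eef_pos"])-o)@M*1000
    print("t",round(b["time_s"],2),"track mm",t.round(1),"F track",(np.array(b["wrist_force"])@M).round(1),"open",round(float(b["opening"]),2),"rotvec to go",R.from_matrix(Rt.T@RT).as_rotvec().round(3))
    return t,Rt
if __name__=="__main__":
    t,Rt=st()
    if len(sys.argv)>3:
        g=np.array([float(a) for a in sys.argv[1:4]]);print("shift tool mm",(((g-t)@M.T)@Rt).round(1))
E
python3 fit.py|head -1; python3 -c "
import numpy as np;print(np.load('track.npy'))"; python3 go.py -47 0 120
```

```text
[ 0.51877011  0.08999296 -1.62511324  0.02148897] -93.1121296454822
[ 0.51878982  0.09042818 -1.62335696  0.024     ]
t 0.1 track mm [ 683.2 -339.9  135.8] F track [-0.2 -0.   0.5] open 1.0 rotvec to go [-0.067 -0.092 -1.263]
shift tool mm [ 542.6 -588.1   93.2]
```

{"api": "jog_arm", "payload": {"series": [[[0,0,0,-0.0067,-0.0092,-0.1263,0],[0,0,0,-0.0067,-0.0092,-0.1263,0],[0,0,0,-0.0067,-0.0092,-0.1263,0],[0,0,0,-0.0067,-0.0092,-0.1263,0],[0,0,0,-0.0067,-0.0092,-0.1263,0],[0,0,0,-0.0067,-0.0092,-0.1263,0],[0,0,0,-0.0067,-0.0092,-0.1263,0],[0,0,0,-0.0067,-0.0092,-0.1263,0],[0,0,0,-0.0067,-0.0092,-0.1263,0],[0,0,0,-0.0067,-0.0092,-0.1263,0]]]}}

```text
time_s: 1.1
eef_pos: [0.1444, -0.5562, 0.2307]
eef_rot: [0.036, 0.723, 0.689, -0.038]
wrist_force: [0.6, -0.6, -0.3]
opening: -0.003
grasp_force: 0.0
```

```bash
python3 go.py -47 0 120
```

```text
t 1.1 track mm [ 683.4 -339.9  136.1] F track [ 0.5  0.6 -0.3] open -0.0 rotvec to go [-0.     0.001  0.005]
shift tool mm [728.6 343.6  15.2]
```

{"api": "jog_arm", "payload": {"series": [[[18,8.6,0,0,0,0.0005,0],[36.4,17.2,0,0,0,0.0005,0],[36.4,17.2,0,0,0,0.0005,0],[36.4,17.2,0,0,0,0.0005,0],[36.4,17.2,0,0,0,0.0005,0],[36.4,17.2,0,0,0,0.0005,0],[36.4,17.2,0,0,0,0.0005,0],[36.4,17.2,0,0,0,0.0005,0],[36.4,17.2,0,0,0,0.0005,0],[36.4,17.2,0,0,0,0.0005,0]]]}}

```text
time_s: 2.1
eef_pos: [0.3268, -0.2208, 0.1943]
eef_rot: [0.037, 0.726, 0.685, -0.039]
wrist_force: [0.2, 0.1, 0.4]
opening: 0.003
grasp_force: 0.0
```

{"api": "jog_arm", "payload": {"series": [[[40,18.9,1,0,0,0,0],[40,18.9,1,0,0,0,0],[40,18.9,1,0,0,0,0],[40,18.9,1,0,0,0,0],[40,18.9,1,0,0,0,0],[40,18.9,2,0,0,0,0],[40,18.9,2,0,0,0,0],[40,18.9,2,0,0,0,0],[40,18.9,2,0,0,0,0],[20,9.4,2,0,0,0,0]]]}}

```text
time_s: 3.1
eef_pos: [0.5281, 0.1458, 0.1384]
eef_rot: [0.036, 0.725, 0.686, -0.038]
wrist_force: [0.1, -0.4, 0.8]
opening: 0.001
grasp_force: 0.0
```

```bash
python3 go.py -47 0 70; python3 - <<'E'
from bench import ctrl
from h import *
a=[ctrl.camera(n) for n in("side","top")]
b=[cv2.resize(a[0]["frame"][140:290,225:385],None,fx=2.5,fy=2.5),cv2.resize(a[1]["frame"][130:280,220:380],None,fx=2.5,fy=2.5)]
cv2.imwrite("pics/p1.png",np.hstack(b))
E
```

```text
t 3.1 track mm [-43.5   6.4 119.6] F track [0.5 0.1 0.8] open 0.0 rotvec to go [-0.001  0.001 -0.003]
shift tool mm [ 3.6 -6.3 49.6]
```

View pics/p1.png

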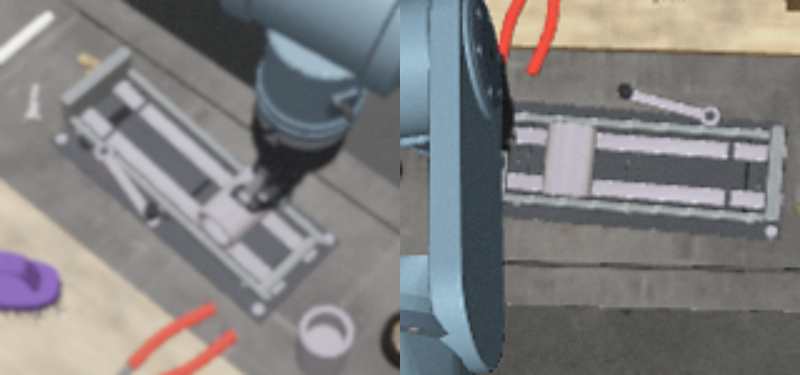

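The side half shows the closed tip hanging over the downhill end of the sleeve, crop (268,190). The track is undisturbed and the keeper is still open. I'll lower the tip between the foot bar and the sleeve.

{"api": "jog_arm", "payload": {"series": [[[2,-3,6,0,0,-0.003,0],[1.6,-3.3,12,0,0,0,0],[0,0,13,0,0,0,0],[0,0,13,0,0,0,0],[0,0,13,0,0,0,0],[0,0,13,0,0,0,0],[0,0,12,0,0,0,0],[0,0,11,0,0,0,0],[0,0,6,0,0,0,0],[0,0,4,0,0,0,0]]]}}

```text
time_s: 4.2
eef_pos: [0.5205, 0.1357, 0.0358]
eef_rot: [0.036, 0.725, 0.687, -0.039]
wrist_force: [0.4, -0.5, 0.5]
opening: 0.0
grasp_force: 0.0
```

```bash
python3 go.py -47 0 15
```

```text
t 4.2 track mm [-43.9  -0.7  16.5] F track [0.5 0.4 0.4] open 0.0 rotvec to go [-0.001  0.002 -0.002]
shift tool mm [3.2 0.7 1.5]
```

{"api": "jog_arm", "payload": {"series": [[[-1,0,0,0,0,0,0],[-1,0,0,0,0,0,0],[-1,0,0,0,0,0,0],[-1,0,0,0,0,0,0],[-1,0,0,0,0,0,0],[-1,0,0,0,0,0,0],[-1,0,0,0,0,0,0],[-1,0,0,0,0,0,0],[-1,0,0,0,0,0,0],[-1,0,0,0,0,0,0]]]}}

```text
time_s: 5.2
eef_pos: [0.5202, 0.126, 0.0377]
eef_rot: [0.036, 0.725, 0.687, -0.039]
wrist_force: [0.1, 1.5, 0.1]
opening: 0.004
grasp_force: 0.6
```

{"api": "jog_arm", "payload": {"series": [[[-1.2,0,0,0,0,0,0],[-1.4,0,0,0,0,0,0],[-1.6,0,0,0,0,0,0],[-1.8,0,0,0,0,0,0],[-2,0,0,0,0,0,0],[-2,0,0,0,0,0,0],[-2,0,0,0,0,0,0],[-2,0,0,0,0,0,0],[-2,0,0,0,0,0,0],[-2,0,0,0,0,0,0]]]}}

```text
time_s: 6.2
eef_pos: [0.5192, 0.1078, 0.0396]
eef_rot: [0.037, 0.725, 0.687, -0.039]
wrist_force: [0.2, 0.2, 1.3]
opening: -0.003
grasp_force: 0.6
```

```bash
python3 go.py 0 0 15; python3 - <<'E'
from bench import ctrl
from h import *
a=[ctrl.camera(n) for n in("side","top")]
b=[cv2.resize(a[0]["frame"][140:290,225:385],None,fx=2.5,fy=2.5),cv2.resize(a[1]["frame"][130:280,220:380],None,fx=2.5,fy=2.5)]
cv2.imwrite("pics/p2.png",np.hstack(b))
E
```

```text
t 6.2 track mm [-15.7  -0.5  17.3] F track [-0.   0.2  1.3] open -0.0 rotvec to go [-0.     0.002 -0.002]
shift tool mm [-15.7   0.6   2.3]
```

View pics/p2.png

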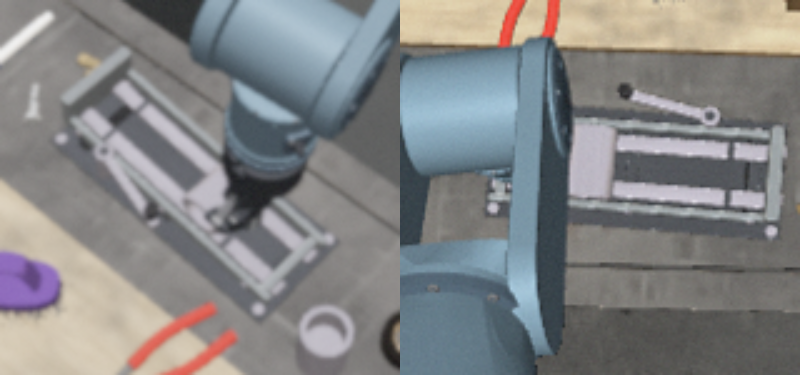

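The sleeve's uphill edge moved from column 593 to 614 (about 20 mm) and it rests square against the fingertips. I'll continue steadily.

{"api": "jog_arm", "payload": {"series": [[[-2.2,0,0,0,0,0,0],[-2.5,0,0,0,0,0,0],[-2.8,0.1,0,0,0,0,0],[-3,0.1,0,0,0,0,0],[-3,0.1,0,0,0,0,0],[-3,0.1,0,0,0,0,0],[-3,0.1,0,0,0,0,0],[-3,0,0,0,0,0,0],[-3,0,0,0,0,0,0],[-3,0,0,0,0,0,0]]]}}

```text
time_s: 7.3
eef_pos: [0.5181, 0.0794, 0.0426]
eef_rot: [0.037, 0.725, 0.687, -0.039]
wrist_force: [0.1, 0.3, 0.3]
opening: 0.001
grasp_force: 0.6
```

{"api": "jog_arm", "payload": {"series": [[[-3,0,0,0,0,0,0],[-3,0,0,0,0,0,0],[-3,0,0,0,0,0,0],[-3,0,0,0,0,0,0],[-3,0,0,0,0,0,0],[-3,0,0,0,0,0,0],[-3,0,0,0,0,0,0],[-3,0,0,0,0,0,0],[-3,0,0,0,0,0,0],[-3,0,0,0,0,0,0]]]}}

```text
time_s: 8.3
eef_pos: [0.5165, 0.0497, 0.0458]
eef_rot: [0.037, 0.725, 0.687, -0.039]
wrist_force: [0.1, 1.0, 0.8]
opening: 0.003
grasp_force: 0.6
```

{"api": "jog_arm", "payload": {"series": [[[-3,0,0,0,0,0,0],[-3,0,0,0,0,0,0],[-3,0,0,0,0,0,0],[-3,0,0,0,0,0,0],[-3,0,0,0,0,0,0],[-3,0,0,0,0,0,0],[-3,0,0,0,0,0,0],[-3,0,0,0,0,0,0],[-3,0,0,0,0,0,0],[-3,0,0,0,0,0,0]]]}}

```text
time_s: 9.3
eef_pos: [0.5149, 0.0199, 0.049]
eef_rot: [0.037, 0.725, 0.687, -0.039]
wrist_force: [0.2, 1.1, -0.2]
opening: 0.001
grasp_force: 0.6
```

```bash
python3 go.py 110 0 16
```

```text
t 9.3 track mm [72.9 -0.2 17.5] F track [-1.1  0.1 -0.1] open 0.0 rotvec to go [-0.     0.002 -0.002]
shift tool mm [-37.1   0.3   1.5]
```

{"api": "jog_arm", "payload": {"series": [[[-3,0,0,0,0,0,0],[-3,0,0,0,0,0,0],[-3,0,0,0,0,0,0],[-3,0,0,0,0,0,0],[-3,0,0,0,0,0,0],[-3,0,0,0,0,0,0],[-2.8,0,0,0,0,0,0],[-2.6,0,0,0,0,0,0],[-2.4,0,0,0,0,0,0],[-2.2,0,0,0,0,0,0]]]}}

```text
time_s: 10.3
eef_pos: [0.5133, -0.0079, 0.0519]
eef_rot: [0.037, 0.725, 0.687, -0.039]
wrist_force: [-0.0, 1.1, 0.6]
opening: 0.005
grasp_force: 0.6
```

{"api": "jog_arm", "payload": {"series": [[[-2,0,0,0,0,0,0],[-1.8,0,0,0,0,0,0],[-1.6,0,0,0,0,0,0],[-1.5,0,0,0,0,0,0],[-1.5,0,0,0,0,0,0],[-1.5,0,0,0,0,0,0],[-1.5,0,0,0,0,0,0],[-1.5,0,0,0,0,0,0],[-1.5,0,0,0,0,0,0],[-1.5,0,0,0,0,0,0]]]}}

```text
time_s: 11.3
eef_pos: [0.5127, -0.0224, 0.0538]
eef_rot: [0.036, 0.725, 0.686, -0.038]
wrist_force: [1.1, 7.4, 1.4]
opening: -0.003
grasp_force: 3.3
```

{"api": "jog_arm", "payload": {"series": [[[-1.2,0,0,0,0,0,0],[-1.2,0,0,0,0,0,0],[-1.2,0,0,0,0,0,0],[-1.2,0,0,0,0,0,0],[-1.2,0,0,0,0,0,0],[-1.2,0,0,0,0,0,0],[-1.2,0,0,0,0,0,0],[-1.2,0,0,0,0,0,0],[-1.2,0,0,0,0,0,0],[-1.2,0,0,0,0,0,0]]]}}

```text
time_s: 12.3
eef_pos: [0.5118, -0.0357, 0.0549]
eef_rot: [0.037, 0.725, 0.687, -0.039]
wrist_force: [-0.5, 0.0, -0.1]
opening: 0.001
grasp_force: 0.0
```

```bash
python3 go.py 136 0 16
```

```text
t 12.3 track mm [128.8  -0.3  17.5] F track [-0.  -0.5 -0.1] open 0.0 rotvec to go [-0.     0.002 -0.002]
shift tool mm [-7.2  0.3  1.5]
```

{"api": "jog_arm", "payload": {"series": [[[-1,0,0,0,0,0,0],[-1,0,0,0,0,0,0],[-1,0,0,0,0,0,0],[-1,0,0,0,0,0,0],[-0.7,0,0,0,0,0,0],[-0.5,0,0,0,0,0,0],[-0.5,0,0,0,0,0,0],[-0.5,0,0,0,0,0,0],[0,0,0,0,0,0,0],[0,0,0,0,0,0,0]]]}}

```text
time_s: 13.3
eef_pos: [0.5115, -0.0415, 0.0555]
eef_rot: [0.036, 0.725, 0.687, -0.039]
wrist_force: [-0.3, 1.9, -0.2]
opening: -0.003
grasp_force: 0.4
```

```bash
python3 go.py 136 0 16; python3 - <<'E'
from bench import ctrl
from h import *
a=[ctrl.camera(n) for n in("side","top")]
b=[cv2.resize(a[0]["frame"][140:290,225:385],None,fx=2.5,fy=2.5),cv2.resize(a[1]["frame"][130:280,245:405],None,fx=2.5,fy=2.5)]
cv2.imwrite("pics/p3.png",np.hstack(b))
E
```

```text
t 13.3 track mm [134.7  -0.4  17.5] F track [-1.9 -0.4  0. ] open -0.0 rotvec to go [-0.     0.002 -0.002]
shift tool mm [-1.3  0.4  1.5]
```

View pics/p3.png

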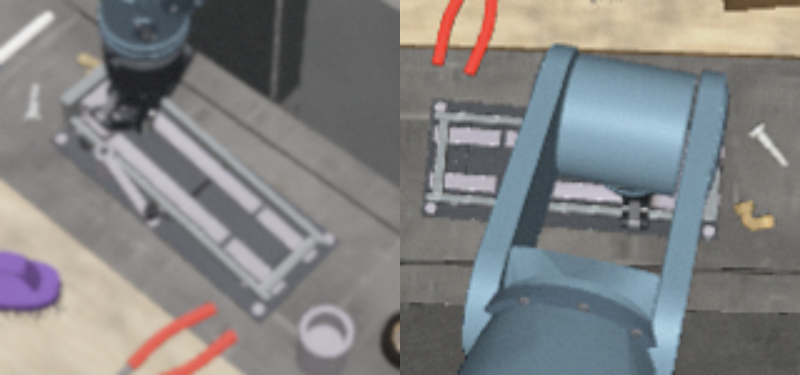

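The sleeve is over the strips by the stop: its near end shows at about (95,125) in the side crop, with 1.9 N on the wrist. I'll firm it home a little.

{"api": "jog_arm", "payload": {"series": [[[-0.5,0,0,0,0,0,0],[-0.5,0,0,0,0,0,0],[-0.3,0,0,0,0,0,0],[-0.3,0,0,0,0,0,0],[0,0,0,0,0,0,0],[0,0,0,0,0,0,0],[0,0,0,0,0,0,0],[0,0,0,0,0,0,0],[0,0,0,0,0,0,0],[0,0,0,0,0,0,0]]]}}

```text
time_s: 14.4
eef_pos: [0.5114, -0.0426, 0.0557]
eef_rot: [0.036, 0.725, 0.687, -0.038]
wrist_force: [1.4, 5.2, 0.4]
opening: 0.001
grasp_force: 2.5
```

```bash
python3 go.py 100 0 30
```

```text
t 14.4 track mm [135.8  -0.4  17.6] F track [-5.2  1.1  0.9] open 0.0 rotvec to go [-0.     0.001 -0.002]
shift tool mm [ 35.8   0.3 -12.5]
```

{"api": "jog_arm", "payload": {"series": [[[2,0,0,0,0,0,0],[4,0,0,0,0,0,0],[8,0,0,0,0,0,0],[11,0,0,0,0,0,0],[7,0,-6,0,0,0,0],[4,0,-12,0,0,0,0],[0,0,-14,0,0,0,0],[0,0,-14,0,0,0,0],[0,0,-12,0,0,0,0],[0,0,-4,0,0,0,0]]]}}

```text
time_s: 15.4
eef_pos: [0.5151, -0.0011, 0.116]
eef_rot: [0.038, 0.725, 0.686, -0.038]
wrist_force: [0.1, -0.2, -0.5]
opening: -0.002
grasp_force: 0.0
```

```bash
python3 go.py 83 98 78; python3 - <<'E'
from h import *
M,o=track(*np.load("track.npy"))
c=cam("top0.npz")
for n,p in dict(box=(400,100),boxc=(378,130),board=(330,145),brush=(335,110),brush2=(322,122),plier=(272,150)).items():
    w=unproj(c,[p])[0];print(n,w.round(3),((w-o)@M*1000).round(0))
E
```

```text
t 15.4 track mm [100.7   1.1  81.9] F track [ 0.1  0.1 -0.5] open -0.0 rotvec to go [ 0.003  0.002 -0.003]
shift tool mm [18.  96.9  4.2]
box [ 0.743 -0.172  0.129] [260. 238.  78.]
boxc [ 0.685 -0.13   0.067] [215. 178.  20.]
board [ 0.654 -0.012  0.018] [ 94. 140. -16.]
brush [ 0.72  -0.019  0.11 ] [107. 206.  75.]
brush2 [0.702 0.011 0.063] [ 73. 187.  32.]
plier [0.64  0.141 0.001] [-59. 118. -17.]
```

{"api": "jog_arm", "payload": {"series": [[[1,5,0,0,0,0,0],[2,11,0,0,0,0,0],[2.5,13,0,0,0,0,0],[2.5,13,0,0,0,0,0],[2.5,13,0,0,0,0,0],[2.5,13,0,0,0,0,0],[2,12,0,0,0,0,0],[2,10,0,0,0,0,0],[1,6,0,0,0,0,0],[0,1,0,0,0,0,0]]]}}

```text
time_s: 16.4
eef_pos: [0.612, 0.0118, 0.111]
eef_rot: [0.036, 0.725, 0.687, -0.039]
wrist_force: [-1.0, 0.2, 0.6]
opening: 0.0
grasp_force: 0.0
```

{"api": "jog_arm", "payload": {"series": [[[0,0,3,0,0,0,0],[0,0,6,0,0,0,0],[0,0,9,0,0,0,0],[0,0,9,0,0,0,0],[0,0,9,0,0,0,0],[0,0,9,0,0,0,0],[0,0,8,0,0,0,0],[0,0,6,0,0,0,0],[0,0,4,0,0,0,0],[0,0,1,0,0,0,0]]]}}

```text
time_s: 17.4
eef_pos: [0.6109, 0.005, 0.0474]
eef_rot: [0.036, 0.725, 0.686, -0.039]
wrist_force: [-0.2, -0.0, -0.2]
opening: 0.001
grasp_force: 0.0
```

```bash
python3 go.py 83 98 18; python3 - <<'E'
from bench import ctrl
from h import *
a=[ctrl.camera(n) for n in("side","top")]
b=[cv2.resize(a[0]["frame"][140:290,225:385],None,fx=2.5,fy=2.5),cv2.resize(a[1]["frame"][130:280,245:405],None,fx=2.5,fy=2.5)]
cv2.imwrite("pics/p4.png",np.hstack(b))
# planned centre path in track frame
for a in np.radians([-11.5,0,15,30,45,60,75,90]):
    d=np.array([-np.cos(a),-np.sin(a)]);t=np.array([np.sin(a),-np.cos(a)]);h=11.2*abs(t[0])+14.3*abs(t[1])
    print(round(np.degrees(a)),(np.array([137,53])+62*d-t*(5+h)).round(1))
E
```

```text
t 17.4 track mm [82.5 96.5 14.8] F track [ 0.  -0.2 -0.2] open 0.0 rotvec to go [-0.001  0.002 -0.002]
shift tool mm [-0.5  1.5 -3.2]
-12 [80.5 86.2]
0 [75.  72.3]
15 [71.5 57.9]
30 [71.8 41.9]
45 [76.9 25.4]
60 [87.1 10.2]
75 [102.1  -1.8]
90 [120.8  -9. ]
```

View pics/p4.png

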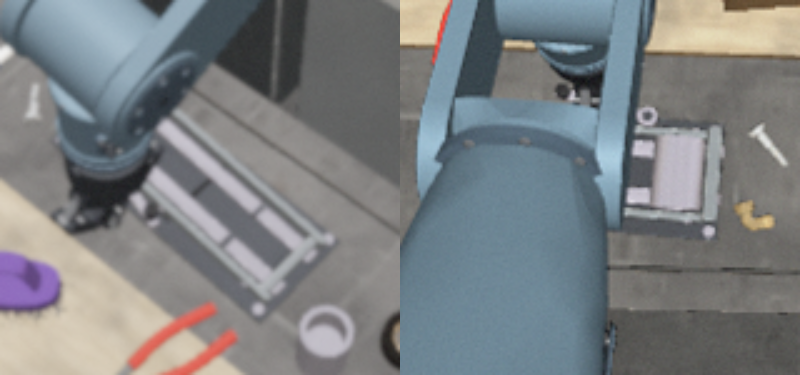

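The top crop shows the sleeve seated at (680,172), with the knob still at (150,210) in the side crop and the fingers outside the bar. Next I'll push the keeper round.

{"api": "jog_arm", "payload": {"series": [[[0.4,-1,-0.6,0,0,0,0],[0.4,-2.2,-0.6,0,0,0,0],[0.4,-2.4,-0.6,0,0,0,0],[0.4,-2.4,-0.6,0,0,0,0],[0.4,-2.4,-0.4,0,0,0,0],[1.1,-2.8,0,0,0,0,0],[1.1,-2.8,0,0,0,0,0],[1.1,-2.8,0,0,0,0,0],[1.1,-2.8,0,0,0,0,0],[1.1,-2.8,0,0,0,0,0]]]}}

```text
time_s: 18.5
eef_pos: [0.5871, 0.0141, 0.05]
eef_rot: [0.037, 0.725, 0.687, -0.039]
wrist_force: [0.6, -1.3, 0.4]
opening: -0.001
grasp_force: 0.5
```

{"api": "jog_arm", "payload": {"series": [[[0.7,-2.9,0,0,0,0,0],[0.7,-2.9,0,0,0,0,0],[0.7,-2.9,0,0,0,0,0],[0.7,-2.9,0,0,0,0,0],[0.7,-2.9,0,0,0,0,0],[-0.1,-3.2,0,0,0,0,0],[-0.1,-3.2,0,0,0,0,0],[-0.1,-3.2,0,0,0,0,0],[-0.1,-3.2,0,0,0,0,0],[-0.1,-3.2,0,0,0,0,0]]]}}

```text
time_s: 19.5
eef_pos: [0.5567, 0.0187, 0.0496]
eef_rot: [0.037, 0.725, 0.687, -0.039]
wrist_force: [1.5, 0.2, -0.4]
opening: -0.001
grasp_force: 0.5
```

```bash
python3 go.py 76.9 25.4 17.5
```

```text
t 19.5 track mm [71.9 41.6 18.2] F track [-0.3  1.5 -0.3] open -0.0 rotvec to go [-0.     0.002 -0.002]
shift tool mm [ -5.  -16.2   0.7]
```

{"api": "jog_arm", "payload": {"series": [[[-1,-3.3,0,0,0,0,0],[-1,-3.3,0,0,0,0,0],[-1,-3.3,0,0,0,0,0],[-1,-3.3,0,0,0,0,0],[-1,-3.3,0,0,0,0,0],[-2,-3,0,0,0,0,0],[-2,-3,0,0,0,0,0],[-2,-3,0,0,0,0,0],[-2,-3,0,0,0,0,0],[-2,-3,0,0,0,0,0]]]}}

```text
time_s: 20.5
eef_pos: [0.5244, 0.0054, 0.0512]
eef_rot: [0.036, 0.725, 0.686, -0.039]
wrist_force: [0.4, 0.8, -0.5]
opening: -0.006
grasp_force: 0.5
```

{"api": "jog_arm", "payload": {"series": [[[-3,-2.4,0,0,0,0,0],[-3,-2.4,0,0,0,0,0],[-3,-2.4,0,0,0,0,0],[-3,-2.4,0,0,0,0,0],[-3,-2.4,0,0,0,0,0],[-2.5,-1.2,0,0,0,0,0],[-2.5,-1.2,0,0,0,0,0],[-2.2,-1,0,0,0,0,0],[-2,-0.8,0,0,0,0,0],[-1.6,-0.6,0,0,0,0,0]]]}}

```text
time_s: 21.5
eef_pos: [0.5064, -0.0193, 0.054]
eef_rot: [0.036, 0.725, 0.687, -0.039]
wrist_force: [0.6, 1.1, -0.1]
opening: -0.001
grasp_force: 0.5
```

```bash
python3 go.py 120.8 -9 17.5
```

```text
t 21.5 track mm [112.8  -6.6  18.3] F track [-1.1  0.5  0. ] open -0.0 rotvec to go [-0.     0.002 -0.002]
shift tool mm [-8.  -2.4  0.8]
```

{"api": "jog_arm", "payload": {"series": [[[-1.2,-0.4,0,0,0,0,0],[-1,-0.4,0,0,0,0,0],[-1,-0.4,0,0,0,0,0],[-1,-0.3,0,0,0,0,0],[-1,-0.3,0,0,0,0,0],[-0.8,-0.2,0,0,0,0,0],[-0.6,-0.1,0,0,0,0,0],[-0.5,0,0,0,0,0,0],[-0.5,0,0,0,0,0,0],[-0.5,0,0,0,0,0,0]]]}}

```text
time_s: 22.5
eef_pos: [0.5039, -0.027, 0.0548]
eef_rot: [0.036, 0.725, 0.687, -0.039]
wrist_force: [0.1, 3.3, 1.2]
opening: -0.0
grasp_force: 1.6
```

```bash
python3 go.py 121 -9 17.5
```

```text
t 22.5 track mm [120.7  -8.7  18.3] F track [-3.2 -0.1  1.5] open -0.0 rotvec to go [-0.001  0.001 -0.002]
shift tool mm [-0.3 -0.3  0.8]
```

{"api": "jog_arm", "payload": {"series": [[[-0.4,0,0,0,0,0,0],[-0.4,0,0,0,0,0,0],[-0.4,0,0,0,0,0,0],[-0.4,0,0,0,0,0,0],[-0.4,0,0,0,0,0,0],[0,0,0,0,0,0,0],[0,0,0,0,0,0,0],[0,0,0,0,0,0,0],[0,0,0,0,0,0,0],[0,0,0,0,0,0,0]]]}}

```text
time_s: 23.5
eef_pos: [0.5038, -0.0272, 0.0548]
eef_rot: [0.036, 0.725, 0.687, -0.038]
wrist_force: [2.2, 11.0, -0.4]
opening: 0.003
grasp_force: 5.2
```

```bash
python3 go.py 121 -9 17.5
```

```text
t 23.5 track mm [120.9  -8.8  18.3] F track [-11.1   1.7   0.8] open 0.0 rotvec to go [-0.    -0.001 -0.002]
shift tool mm [-0.1 -0.2  0.8]
```

Hard stop reached at x = 120.9 mm (predicted 120.8 for fully shut). I'll back off and lift clear.

{"api": "jog_arm", "payload": {"series": [[[1.5,0,0,0,0,0,0],[2,0,0,0,0,0,0],[4,0,0,0,0,0,0],[8,0,0,0,0,0,0],[10,0,0,0,0,0,0],[8,0,-6,0,0,0,0],[4,0,-14,0,0,0,0],[0,0,-20,0,0,0,0],[0,0,-24,0,0,0,0],[0,0,-24,0,0,0,0]]]}}

```text
time_s: 24.5
eef_pos: [0.5065, 0.018, 0.1406]
eef_rot: [0.037, 0.725, 0.687, -0.038]
wrist_force: [0.6, -0.3, 0.4]
opening: 0.001
grasp_force: 0.0
```

{"api": "jog_arm", "payload": {"series": [[[10,-4,-10,0,0,0,0],[20,-8,-10,0,0,0,0],[30,-12,-10,0,0,0,0],[30,-12,-10,0,0,0,0],[30,-12,0,0,0,0,0],[30,-12,0,0,0,0,0],[20,-8,0,0,0,0,0],[10,-4,0,0,0,0,0],[0,0,0,0,0,0,0],[0,0,0,0,0,0,0]]]}}

```text
time_s: 25.5
eef_pos: [0.4446, 0.2041, 0.1593]
eef_rot: [0.037, 0.725, 0.687, -0.039]
wrist_force: [0.8, -0.3, -0.2]
opening: -0.002
grasp_force: 0.0
```

```bash
python3 go.py; python3 - <<'E'
from bench import ctrl
from h import *
a=[ctrl.camera(n) for n in("side","top")]
b=[cv2.resize(a[0]["frame"][140:290,225:385],None,fx=2.5,fy=2.5),cv2.resize(a[1]["frame"][130:280,245:405],None,fx=2.5,fy=2.5)]
cv2.imwrite("pics/p5.png",np.hstack(b))
E
```

```text
t 25.5 track mm [-94.9 -80.  146. ] F track [ 0.2  0.8 -0.2] open -0.0 rotvec to go [-0.     0.002 -0.002]
```

View pics/p5.png

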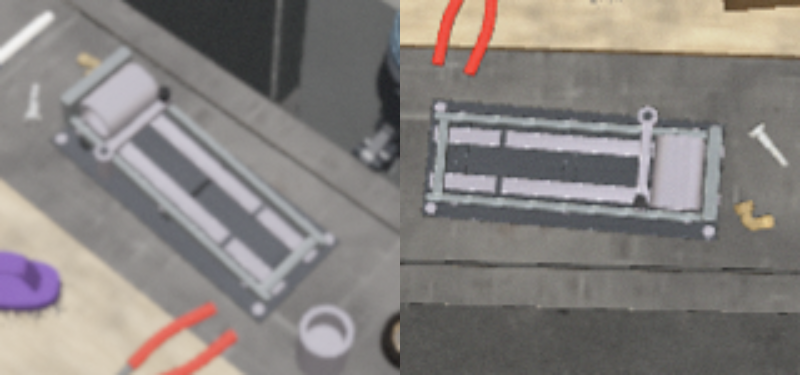

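The sleeve is seated at (678,172), the keeper lies square across the rails from (648,115) to (640,200), and everything else is untouched. Handing in.

```bash
python3 -c "
from bench import ctrl;print(ctrl.hand_in())"
```

```text
the job is handed in; nothing more can be done
None
```

I pushed the sleeve up over the retaining strips to the end stop and shut the keeper fully behind it. The final pictures showed nothing else moved, and I handed in at about 25.6 s of the 56 s allowed; the hand-in call gave no verdict.

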